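# Pivot the cracker plate into the colour reader

## Task

Lift the blue sample plate by its black handle, lower it (do not drop it) flat on the bench with its hole over the reader's pivot pin, swung well out from the reader (roughly at a right angle to it), and let go. Then push it near its free, yellow-marked end so that it pivots round the pin until its row of crackers is fully home under the reader's hood, its long side along the stop. Leave the beaker, the jar and the white dish where they are.

Things in the scene. Friction and masses are not known exactly. Their poses are not given: they have to be found in the camera images.
- reader: Fixed grey colour reader with its pivot pin, standing on the bench. Origin: foot of the pin on the bench; z up. The docked plate points along the reader's +x from the pin, with the crackers to +y. The grey housing (105 high) fills x -10..200, y 80..230 from the pin; its lower front face at y = 80, in black rubber, is the stop. A black hood sticks out of it over x 50..150, y 48..84, with its underside 30 above the bench and its top at 62.
- pin (a point): Top of the steel pivot pin, 14 diameter, 34 high, standing alone on the bench in front of the reader (bare bench around it; the dark disc and strap at its foot are flush).
- window (a point): Reading window on the underside of the hood, 107 along x and 62 along y of the reader from the pin, 30 above the bench: where the middle of the cracker row belongs.
- plate_mid (a point): Centre of the loose blue plate, 190 (x) x 100 (y) x 14 thick, about 450 g, sliding on the bench. This point is 25 above the underside. A black handle rib on top, centred here, is 64 long (along x), 14 wide (y) and reaches from 14 to 50 above the underside: grasp it across y. The point has the plate's axes: +x points to the free end (yellow stripe), z up; three brown crackers 4 thick, 27 wide, lie along the +y edge. Each corner of the free end is at x 95, y +-50.
- plate_hole (a point): Centre of the plate's through hole, 24 diameter (10 wider than the pin), 72 towards -x and 28 towards -y from the plate's centre, half-way through the 14 thickness. Over the pin with 10 mm play, the plate turns freely about it.
- plate_end (a point): Middle of the plate's free end edge (yellow stripe), 95 along +x from its centre, half-way through the thickness. To dock, push the long side without crackers (the -y side) near this end towards the reader.
- crackers (a point): Middle of the row of three crackers: 35 along +x and 34 along +y of the plate's centre, 16 above its underside.
- beaker_mid (a point): Glass beaker, 72 across, 75 high, on the bench beyond the docked plate's free end; point half-way up.
- jar_mid (a point): Small jar with red cap, 60 across, 80 high, on the bench beside the reader; point half-way up.
- dish_mid (a point): White closed round dish, 94 across, 26 high, on the bench just outside the arc that the free end sweeps; point half-way up.

How it is judged:
On the way, in this order (a step that is already met when the one before it is completed fails the run):
1. the plate lies flat on the bench with its hole over the pin, let go, its length at least 35 degrees off the reader's x axis (horizontal distance between plate_hole and pin below 0.009 m and height (world z) of plate_mid below 0.029 m and angle between plate_mid's own z axis and vertical below 0.05 rad and angle between the x axis of plate_mid and the x axis of reader, either way round above 0.61 rad and contact force between the fingers and plate below 0.1 N), for 0.2 s.
2. the fingers push the plate at its free end (within 85 mm of the middle of that end) while it turns about the pin, still at least 10 degrees from docked (contact force between the fingers and plate above 0.2 N and horizontal distance between the grasp point and plate_end below 0.085 m and horizontal distance between plate_hole and pin below 0.009 m and height (world z) of plate_mid below 0.029 m and angle between the x axis of plate_mid and the x axis of reader, either way round above 0.17 rad), for 0.04 s.
At the end, for the whole second after the job is handed in: The plate lies flat on the bench at rest, hole over the pin, its length within 5 degrees of the reader's x axis, the middle of the cracker row within 16 mm (seen from above) of the reading window, and the fingers are off it (angle between the x axis of plate_mid and the x axis of reader, either way round below 0.09 rad and horizontal distance between crackers and window below 0.016 m and horizontal distance between plate_hole and pin below 0.009 m and height (world z) of plate_mid below 0.029 m and angle between plate_mid's own z axis and vertical below 0.05 rad and linear speed of plate below 0.02 m/s and contact force between the fingers and plate below 0.1 N); the robot touches nothing.
It fails at once if the beaker, jar or dish is moved by more than 30 mm (distance of any of beaker_mid, jar_mid, dish_mid from where it was at the start of the episode above 0.03 m).
It fails at once if the plate is let go in the air, more than 45 mm above the bench (height (world z) of plate_mid above 0.07 m and contact force between the fingers and plate below 0.02 N).
It also fails if it takes over 64 s, if anything falls off the work surface, if the arm or the gripper's body presses on something with over 40 N, if the wrist force passes 120 N, or if a joint passes its speed limit or range.

## Robot

A 6-joint arm with a two-finger parallel gripper is mounted at the origin on the work surface. World frame = base frame: x ahead of the robot, y to its left, z up, the work surface at z = 0. Lengths are in m, angles in rad, forces in N, time in s.
With the tool pointing down it reaches from about 0.4 to 0.925 m from the base axis. Payload 12.5 kg.
Tool frame: the origin (TCP) lies on the front face of the gripper's body, between the roots of the fingers; the fingertips stand bot.nose_length ahead of it and the grasp point (between the pads) lies 59 mm ahead of it (bot.nose_length is the distance from the TCP to the fingertips, in m); z points along the fingers, y is the direction in which the jaws open and shut (so a half turn about z gives the same grasp; the last joint's range is limited). The gripper opens to 95 mm and grips with 3 to 60 N. Pads are 20 mm wide; open, the fingers measure 119 mm over their backs; the gripper's body (75 mm by 180 mm) begins 59 mm behind the grasp point.
Start: joints at [-1.336, 0.491, 1.559, -0, 1.092, -0.106], TCP at [0.209, -0.589, 0.292] pointing down, gripper open.
Joint ranges: [-3.1, 3.1], [-0.84, 2.19], [0.05, 2.79], [-1.13, 4.28], [0.06, 2.93], [-2.69, 2.69]. Speed limits (rad/s): [2.22, 2.22, 2.79, 3.14, 3.14, 3.14].

## Interface

Orientations are given as a unit quaternion [x, y, z, w].
In Python, from plant import get_state, vision, bot gives the robot as it stands.
- The arm moves only by the shell command python3 -m inch 'ROWS' [OPENING] [FORCE]. ROWS is JSON, a list of rows, each a list of 2 entries, a list of its own where there are three numbers: the shift along the tool's x, y, z in cm, then the turn about the tool's z in rad. In form: [[[dx, dy, dz], yaw], ...]. A call has exactly 10 rows; each row shifts and turns the pose as measured when the row begins, along the tool's axes as they then stand; what a row does not reach is not made up. A row lasts 1/8 s, in which the tool goes at most 62.5 mm and 10.7 degrees, less where a joint would pass 70% of its speed; a pose out of reach is approached as far as the arm can. A call is refused whole if a number of a shift passes 6.25 or a number of a turn 0.188, either way. A call with a gripper value outside its range is refused whole. OPENING is the finger opening in cm, from 0 to 9.51, set as the call begins (- or left out, the last holds). The fingers move at their own pace and stop on an object; FORCE is the grip in N (left out, the last holds). Time passes only in rows, so rows that do not move let the fingers close, or fill a call up. It gives the time, the measured TCP pose, the force and the opening at its end, in the units of the state.
- get_state(): the state, without advancing time (a new reading comes with each control period).
- vision.get_image(name): name is "scene" or "top"; returns the picture (420x560x3 uint8, red, green, blue); there is no depth.
- vision.camera_params(name): a dict with "fovy" (degrees; the focal length in pixels is half the picture's height over the tangent of half this angle, whatever the lens; pixels are square), "cx", "cy" (the principal point, pixels), "eye" and "rotation" of the camera in the world. Camera axes: x right, y down, z forward; pixel columns grow to the right and rows downward; lengths in m; the calibration is good to about 2 mm. A picture is of the moment at which its call begins. camera_params takes no time and is no camera call.
- bot.hand_in(): hands the job in, once; it reports no verdict.
The state is a dict: "t": time; "q": joint angles; "qd": joint speeds; "tau": joint torques, N m; "eef_pos": TCP position; "eef_rot": TCP orientation; "wrist_force": force on the tool from outside, world axes, zero at the start; "moment": the same for the moment, N m; "gripper_width": finger opening in m.
Only numpy, scipy, OpenCV 4.12 (cv2) and the standard library are available. Lean on these libraries where they do the work, as an engineer would, in place of code of your own. Each camera call takes 0.05 s, during which the arm holds its last target.

## Working session

There is one attempt and no reset: what is moved stays moved. The work goes in short steps, Python scripts to look and compute and a shell command to move; the robot and the scene stay as the last step left them, time stands still between calls to the robot, and variables do not carry over. Pictures are saved under pics/ and viewed, and the job is handed in when it is done.

```bash
ls; mkdir -p pics; python3 - <<'E'
from plant import get_state, vision, bot
import cv2
print(get_state()); print(bot.nose_length)
for n in("scene","top"):
    cv2.imwrite(f"pics/{n}0.png",vision.get_image(n)[:,:,::-1]); print(vision.camera_params(n))
E
```

```text
pics
{'t': 0.0, 'q': array([-1.33560879e+00,  4.91535303e-01,  1.55943640e+00,  1.00137290e-05,
        1.09166154e+00, -1.05601917e-01]), 'qd': array([-7.29199576e-04,  7.57169386e-06, -9.19564842e-05, -5.44517478e-04,
        1.64113820e-03,  4.74919311e-04]), 'tau': array([-3.15001897e-03, -6.12652874e+01, -2.58179730e+01,  6.90667494e-02,
        4.82817425e-02, -1.76949629e-04]), 'eef_pos': array([ 0.20888199, -0.58890531,  0.29168126]), 'eef_rot': array([ 9.85518168e-01,  1.69569074e-01, -2.92553482e-05, -5.19492318e-04]), 'wrist_force': array([-0.2654025 ,  0.26461238, -0.4768249 ]), 'moment': array([0.03043667, 0.0451776 , 0.00164837]), 'gripper_width': 0.09499641461551328}
0.0776
{'fovy': 49.6643962221363, 'cx': 284.03287113338547, 'cy': 197.77921541185788, 'eye': array([ 1.05773117, -0.36450541,  1.01916082]), 'rotation': array([ 0.84120336,  0.47169717, -0.12688906, -0.2319005 ])}
{'fovy': 56.523860401297895, 'cx': 275.60040171392126, 'cy': 210.24754514222982, 'eye': array([ 0.44349518, -0.06018217,  0.9204855 ]), 'rotation': array([ 0.71468413, -0.69350237,  0.06574672, -0.06291596])}
```

View pics/top0.png

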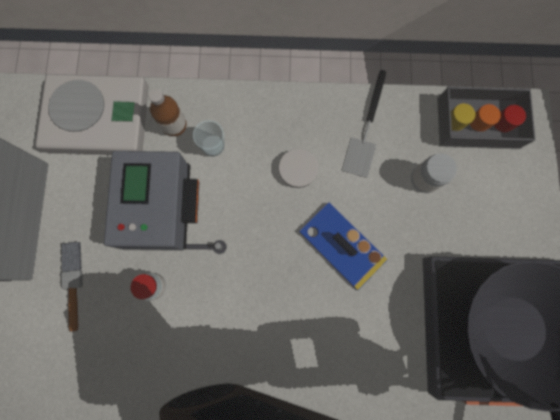

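View pics/scene0.png

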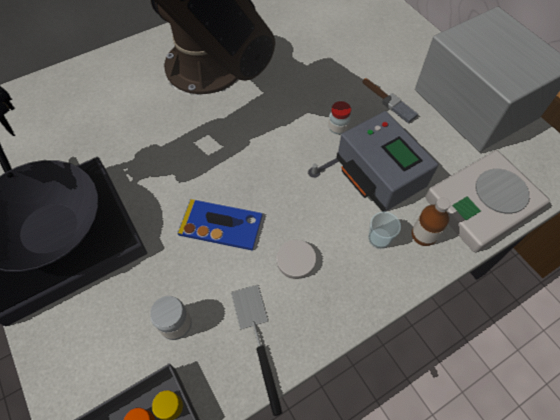

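Top picture: plate centre near (342,246), hole near (311,232), pin near (219,246), reader at (150,200), dish (297,168), beaker (209,139), jar (145,287). I'll enlarge it for exact pixels.

```bash
cat > h.py <<'E'
import numpy as np, cv2
from scipy.spatial.transform import Rotation as R
from plant import get_state, vision, bot
def cam(n):
    p=vision.camera_params(n); f=210/np.tan(np.radians(p["fovy"]/2))
    return p,f,R.from_quat(p["rotation"]).as_matrix()
def ray(n,u,v,z):
    p,f,M=cam(n); d=M@np.array([(u-p["cx"])/f,(v-p["cy"])/f,1]); return p["eye"]+d*(z-p["eye"][2])/d[2]
def proj(n,X):
    p,f,M=cam(n); c=(np.atleast_2d(X)-p["eye"])@M; return np.c_[c[:,0]/c[:,2]*f+p["cx"],c[:,1]/c[:,2]*f+p["cy"]]
def crop(im,x0,y0,w,h,s,name):
    cv2.imwrite(name,cv2.resize(im[y0:y0+h,x0:x0+w,::-1],None,fx=s,fy=s,interpolation=cv2.INTER_CUBIC))
E
python3 - <<'E'
from h import *
im=cv2.imread("pics/top0.png")[:,:,::-1]
im=np.clip(im.astype(float)*1.6,0,255).astype(np.uint8)
crop(im,290,190,110,110,5,"pics/c1.png"); crop(im,95,140,150,110,5,"pics/c2.png")
im2=cv2.imread("pics/scene0.png")[:,:,::-1]
im2=np.clip(im2.astype(float)*1.6,0,255).astype(np.uint8)
crop(im2,165,180,110,80,7,"pics/c3.png");crop(im2,290,90,150,120,5,"pics/c4.png")
for n,u,v,z in [("top",219,246,.034),("scene",314,171,.034),("top",311,232,.014),("scene",251,220,.014),("top",342,246,.014),("top",297,168,.026),("top",209,139,.04)]: print(n,u,v,ray(n,u,v,z))
E
```

```text
top 219 246 [0.52054678 0.0645148  0.034     ]
scene 314 171 [0.53406598 0.05474659 0.034     ]
top 311 232 [ 0.56142394 -0.14556314  0.014     ]
scene 251 220 [ 0.5647591  -0.15284048  0.014     ]
top 342 246 [ 0.53087106 -0.21802104  0.014     ]
top 297 168 [ 0.71195496 -0.10915684  0.026     ]
top 209 139 [0.77245189 0.10143511 0.04      ]
```

View pics/c1.png

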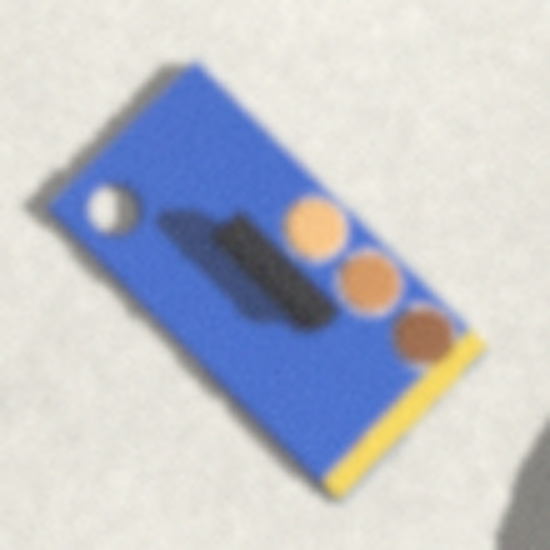

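View pics/c2.png

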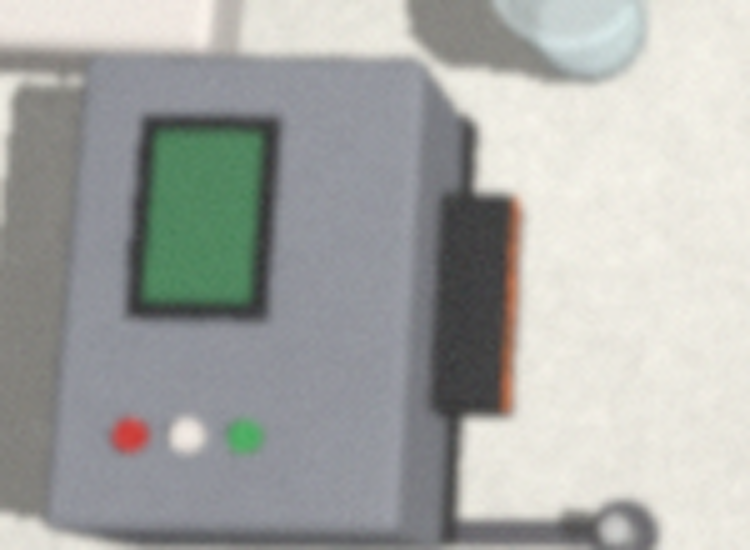

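View pics/c3.png

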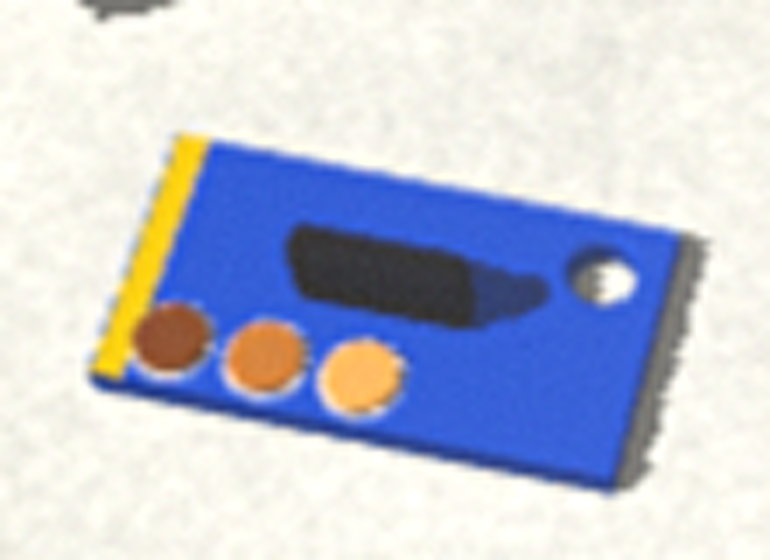

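View pics/c4.png

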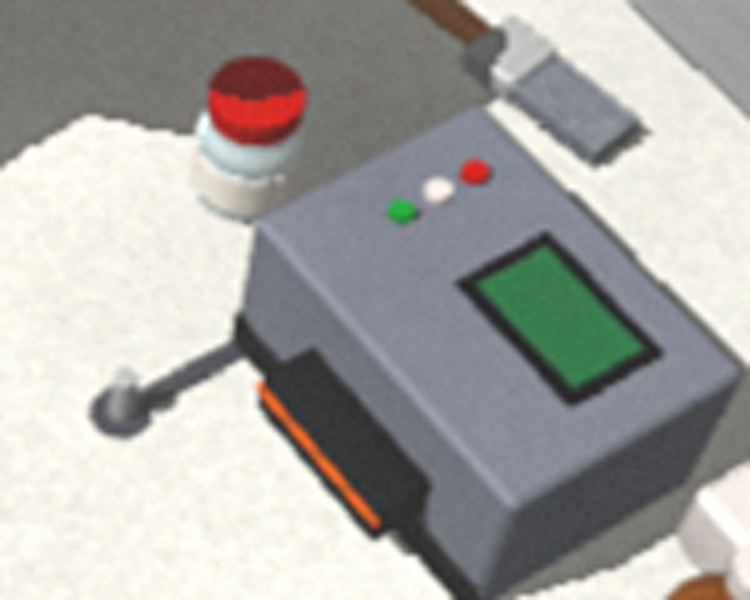

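```bash
cat > fit.py <<'E'
from h import *
from scipy.optimize import least_squares
def T(p,pts):
    c,s=np.cos(p[2]),np.sin(p[2]); pts=np.array(pts,float)/1000
    return np.c_[p[0]+c*pts[:,0]-s*pts[:,1],p[1]+s*pts[:,0]+c*pts[:,1],pts[:,2]]
def px(a,x0,y0,s): return (np.array(a,float)+.5)/s-.5+[x0,y0]
P=[[-95,50,14],[-95,-50,14],[95,50,14],[95,-50,14],[-72,-28,14]]
Pt=px([[198,65],[52,207],[486,345],[330,488],[112,209]],290,190,5)
Ps=px([[612,485],[683,235],[95,373],[178,135],[602,276]],165,180,7)
Q=[[0,0,34],[-10,80,105],[200,80,105],[200,230,105],[-10,230,105]]
Qt=px([[622,525],[398,535],[415,60],[92,58],[48,525]],95,140,5)
Qs=px([[125,378],[258,225],[515,508],[742,368],[480,105]],290,90,5)
def f(p,full=False,use="ts"):
    r=[]
    for a,(pts,t,s) in enumerate([(P,Pt,Ps),(Q,Qt,Qs)]):
        X=T(p[3*a:3*a+3],pts)
        if "t" in use:r.append(proj("top",X)-t)
        if "s" in use:r.append(proj("scene",X)-s)
    return r if full else np.concatenate(r).ravel()
if __name__=="__main__":
  for u in("ts","t","s"):
    s=least_squares(f,[.53,-.218,-2.3,.52,.06,0],kwargs=dict(use=u),loss="soft_l1")
    print(u,s.x.round(4)); [print(r.round(1).tolist()) for r in f(s.x,True,u)]
E
python3 fit.py
```

```text
ts [ 0.533  -0.2211 -2.3401  0.5216  0.0652  0.0252]
[[-0.0, -0.9], [-0.7, -0.1], [1.1, 0.9], [2.5, 3.1], [0.9, -0.0]]
[[0.7, -0.2], [0.6, 0.0], [-0.3, 0.2], [0.8, 0.0], [1.1, -0.1]]
[[-0.3, 0.9], [1.3, 0.4], [2.7, -1.0], [-1.6, -1.0], [-0.9, 2.0]]
[[0.1, 0.7], [-1.3, -1.2], [0.3, 1.2], [2.1, 0.9], [-0.2, -1.3]]
t [ 0.5338 -0.2194 -2.3416  0.5225  0.0652  0.0272]
[[-0.7, -1.2], [-1.4, -0.5], [0.4, 0.6], [1.7, 2.8], [0.2, -0.4]]
[[-0.2, 0.5], [1.3, 0.1], [2.6, -1.3], [-1.7, -1.2], [-0.9, 1.8]]
s [ 0.5322 -0.2224 -2.3409  0.5202  0.0659  0.023 ]
[[0.1, -0.2], [-0.0, 0.1], [-0.9, 0.2], [0.3, -0.0], [0.5, -0.1]]
[[0.0, 0.2], [-1.4, -1.6], [0.1, 0.8], [1.9, 0.6], [-0.2, -1.6]]
```

```bash
cat >> fit.py <<'E'
  print("--k")
  def pk(n,X,k):
    p,f_,M=cam(n); c=(np.atleast_2d(X)-p["eye"])@M; x=c[:,:2]/c[:,2:]; r2=(x**2).sum(1,keepdims=True)
    return x*(1+k*r2)*f_+[p["cx"],p["cy"]]
  def g(p,full=False):
    r=[]
    for a,(pts,t,s) in enumerate([(P,Pt,Ps),(Q,Qt,Qs)]):
        X=T(p[3*a:3*a+3],pts); r+=[pk("top",X,p[6])-t,pk("scene",X,p[7])-s]
    return r if full else np.concatenate(r).ravel()
  s=least_squares(g,[.53,-.218,-2.3,.52,.06,0,0,0],loss="soft_l1"); print(s.x.round(4)); [print(r.round(1).tolist()) for r in g(s.x,True)]
  im=cv2.imread("pics/top0.png").astype(float)*1.6
  # plot overlays
  for n in("top","scene"):
    im=np.clip(cv2.imread(f"pics/{n}0.png")*1.6,0,255).astype(np.uint8); im=cv2.resize(im,None,fx=3,fy=3)
    for a,pts in((0,P),(1,Q+[[150,48,62],[50,48,62],[50,48,30],[150,48,30],[0,0,0]])):
      for q in pk(n,T(s.x[3*a:3*a+3],pts),s.x[6 if n=="top" else 7]): cv2.circle(im,tuple(int(round((v+.5)*3-.5)) for v in q),3,(0,255,255),1)
    im=im[380:900,270:1200] if n=="top" else im[250:800,480:1350]
    cv2.imwrite(f"pics/ov_{n}.png",im[:600,:][:, -930:] if 0 else cv2.resize(im,(800,int(800*im.shape[0]/im.shape[1]))))
E
python3 fit.py|sed -n '/--k/,$p'
```

```text
--k
[ 0.5328 -0.2221 -2.3385  0.522   0.0695  0.0264 -0.1051 -0.1671]
[[0.2, -0.7], [-0.4, 0.1], [0.4, 0.4], [2.2, 2.5], [1.2, 0.1]]
[[0.5, -0.3], [0.2, 0.1], [0.4, 0.0], [1.1, 0.2], [0.7, -0.0]]
[[-2.0, 0.6], [0.1, -0.1], [1.6, -0.6], [-0.1, 0.2], [0.8, 1.1]]
[[1.5, 0.2], [-0.2, -1.4], [0.8, 0.5], [0.2, 0.9], [-0.5, -0.5]]
```

View pics/ov_top.png

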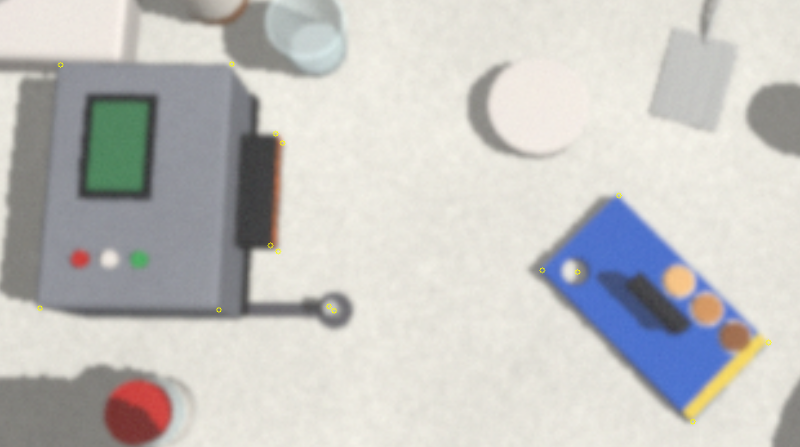

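View pics/ov_scene.png

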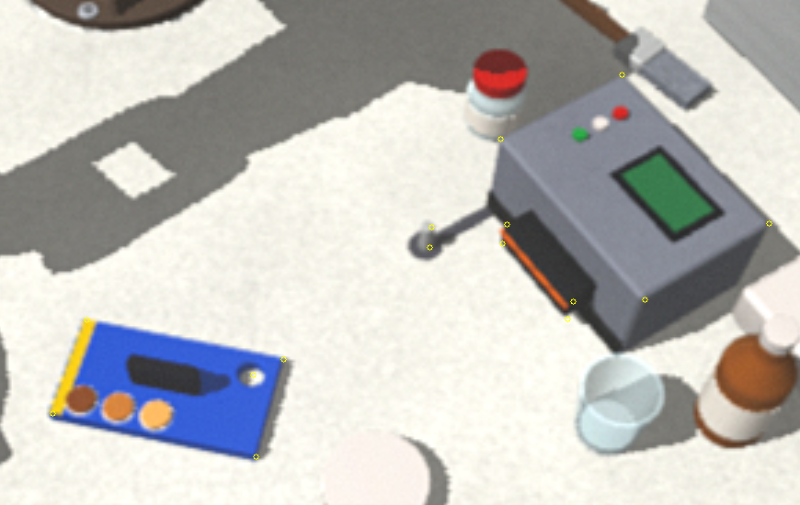

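```bash
python3 - <<'E'
from fit import *
for n,q,z in [("top",px([622,525],95,140,5),.034),("top",px([626,527],95,140,5),0),("scene",px([125,374],290,90,5),.034),("scene",px([122,410],290,90,5),0),
 ("top",px([112,209],290,190,5),.014),("scene",px([602,276],165,180,7),.014),("top",px([276,272],290,190,5),.05),("top",(297,168),.026),("scene",(297,259),.026)]: print(n,q,ray(n,*q,z).round(4))
h=T([.5328,-.2215,-2.339],[[-72,-28,14],[0,0,50]]);print(h)
im=cv2.imread("pics/top0.png");im=np.clip(im*1.8,0,255).astype(np.uint8)[:,:,::-1]; crop(im,195,225,45,40,14,"pics/p1.png")
im=cv2.imread("pics/scene0.png");im=np.clip(im*1.8,0,255).astype(np.uint8)[:,:,::-1]; crop(im,295,150,45,40,14,"pics/p2.png")
E
```

```text
top [219.  244.6] [0.5237 0.0647 0.034 ]
top [219.8 245. ] [0.5259 0.0675 0.    ]
scene [314.6 164.4] [0.5174 0.0677 0.034 ]
scene [314.  171.6] [0.5176 0.0681 0.    ]
top [312.  231.4] [ 0.5629 -0.1479  0.014 ]
scene [250.57142857 219.        ] [ 0.5617 -0.1524  0.014 ]
top [344.8 244. ] [ 0.5321 -0.218   0.05  ]
top (297, 168) [ 0.712  -0.1092  0.026 ]
scene (297, 259) [ 0.7175 -0.1138  0.026 ]
[[ 0.56269233 -0.15026483  0.014     ]
 [ 0.5328     -0.2215      0.05      ]]
```

View pics/p1.png

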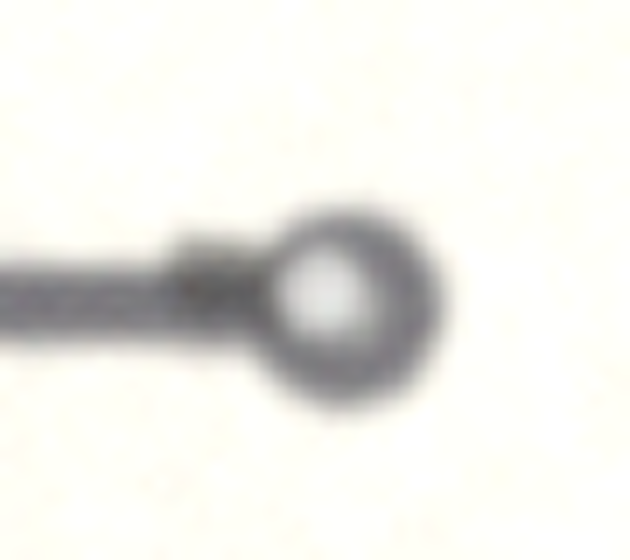

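View pics/p2.png

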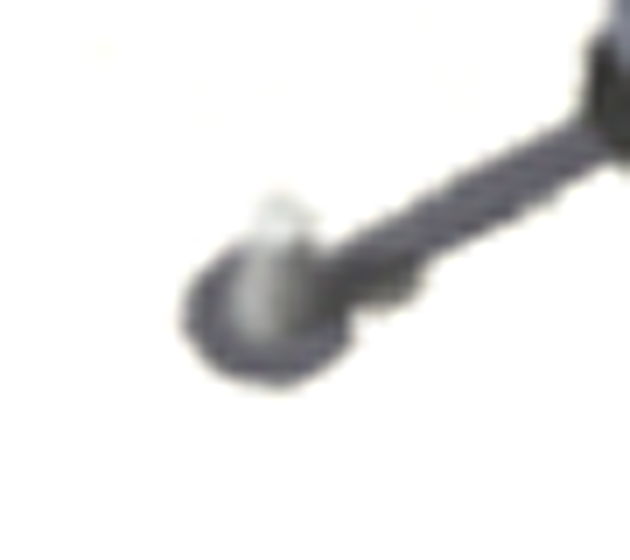

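```bash
cat > go.py <<'E'
import sys
from h import *
def go(x,y,z,ya=None):
    """shift in tool cm and yaw; ya = desired world angle of tool y axis"""
    s=get_state(); M=R.from_quat(s["eef_rot"]).as_matrix()
    d=M.T@(np.array([x,y,z])-s["eef_pos"])*100
    a=np.arctan2(M[1,1],M[0,1]); print("t",round(s["t"],2),"tcp",s["eef_pos"].round(4),"ya",round(a,4),"F",s["wrist_force"].round(1),"w",round(s["gripper_width"],4), "tilt",round(float(np.arccos(-M[2,2])),4))
    print("shift cm",d.round(2), "yaw",None if ya is None else round((-(ya-a)+np.pi/2)%np.pi-np.pi/2,4))
if __name__=="__main__": go(*map(float,sys.argv[1:]))
E
python3 go.py .533 -.2215 .17 -.768; python3 -c "
from h import *
print(proj('top',[[.209,-.589,.29],[.209,-.589,.21]]),proj('scene',[[.209,-.589,.29],[.209,-.589,.21]]))"
```

```text
t 0.1 tcp [ 0.2089 -0.5889  0.2917] ya -1.23 F [-0.2 -0.4 -0.2] w 0.0949 tilt 0.0009
shift cm [ 42.83 -23.79  12.2 ] yaw -0.462
[[625.17568982 453.91217271]
 [582.98780888 433.3451653 ]] [[-26.61516779 124.18252138]
 [ -5.47586296 147.70534343]]
```

```bash
python3 -m inch '[[[4.5,-2.5,0],0],[[4.5,-2.5,0],0],[[4.5,-2.5,0],0],[[4.5,-2.5,0],0],[[4.5,-2.5,0],0],[[4.5,-2.5,0],0],[[4.5,-2.5,0],0],[[4.5,-2.5,0],0],[[4.5,-2.5,1],0],[[0,0,1],0]]' 9.5 30; python3 go.py .533 -.2215 .17 -.768
```

```text
t: 1.35
eef_pos: [0.5241, -0.2307, 0.2694]
eef_rot: [0.986, 0.168, -0.0, -0.002]
wrist_force: [-0.8, 0.3, -0.8]
gripper_width: 0.0951
t 1.35 tcp [ 0.5241 -0.2307  0.2694] ya -1.2324 F [-0.8  0.3 -0.8] w 0.0951 tilt 0.004
shift cm [ 1.15 -0.54  9.94] yaw -0.4644
```

```bash
python3 -m inch '[[[1.15,-0.5,2],0],[[0,0,2],-0.15],[[0,0,2],-0.15],[[0,0,2],-0.15],[[0,0,2],-0.02],[[0,0,1],0],[[0,0,0.5],0],[[0,0,0],0],[[0,0,0],0],[[0,0,0],0]]'; python3 go.py .533 -.2215 .096 -.768; python3 - <<'E'
from h import *
for n in("scene","top"):
    im=np.clip(vision.get_image(n)*1.6,0,255).astype(np.uint8)
    if n=="top": crop(im,280,180,140,110,5,"pics/g_top.png")
    else: crop(im,150,130,150,120,5,"pics/g_scene.png")
E
```

```text
t: 2.6
eef_pos: [0.5301, -0.2256, 0.1498]
eef_rot: [0.917, 0.398, -0.001, -0.002]
wrist_force: [0.2, -0.3, -0.4]
gripper_width: 0.0954
t 2.6 tcp [ 0.5301 -0.2256  0.1498] ya -0.7511 F [ 0.2 -0.3 -0.4] w 0.0954 tilt 0.0052
shift cm [ 0.5  -0.04  5.38] yaw 0.0169
```

View pics/g_top.png

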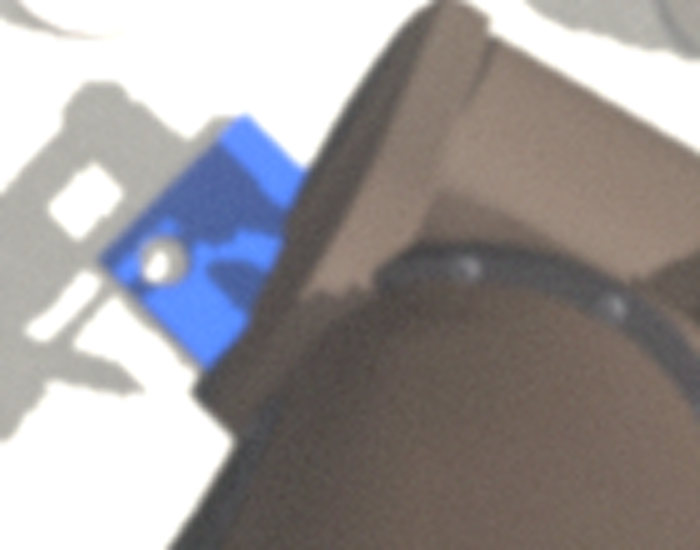

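View pics/g_scene.png

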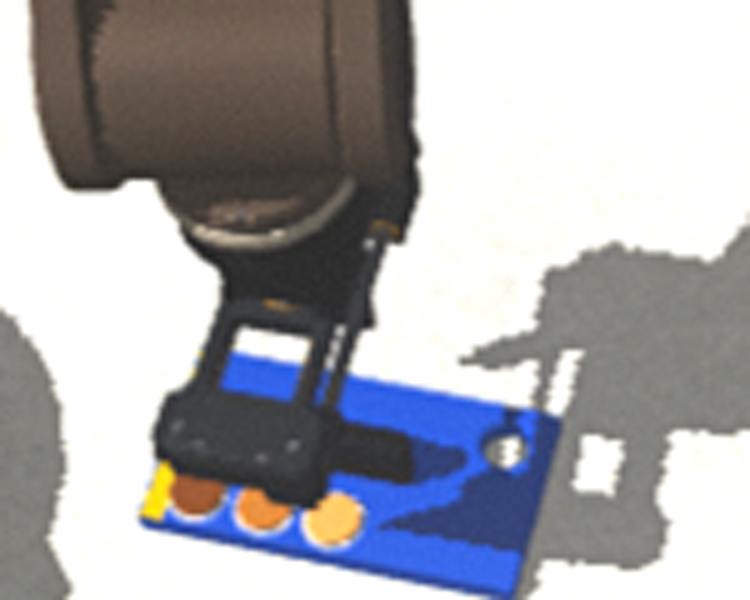

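```bash
python3 -m inch '[[[0.5,0,1],0.017],[[0,0,1],0],[[0,0,1],0],[[0,0,1],0],[[0,0,0.5],0],[[0,0,0.3],0],[[0,0,0],0],[[0,0,0],0],[[0,0,0],0],[[0,0,0],0]]'; python3 go.py .533 -.2215 .100 -.768
```

```text
t: 3.95
eef_pos: [0.5336, -0.2214, 0.0984]
eef_rot: [0.921, 0.39, -0.001, -0.002]
wrist_force: [0.9, 0.2, 0.1]
gripper_width: 0.095
t 3.95 tcp [ 0.5336 -0.2214  0.0984] ya -0.7691 F [0.9 0.2 0.1] w 0.095 tilt 0.0052
shift cm [-0.05 -0.03 -0.16] yaw -0.0011
```

```bash
python3 -m inch '[[[0,0,-0.15],0],[[0,0,0],0],[[0,0,0],0],[[0,0,0],0],[[0,0,0],0],[[0,0,0],0],[[0,0,0],0],[[0,0,0],0],[[0,0,0],0],[[0,0,0],0]]' 0 40; python3 go.py .533 -.2215 .100 -.768
```

```text
t: 5.2
eef_pos: [0.5334, -0.2212, 0.1003]
eef_rot: [0.921, 0.39, -0.001, -0.003]
wrist_force: [-0.6, 0.4, 0.5]
gripper_width: 0.0142
t 5.2 tcp [ 0.5334 -0.2212  0.1003] ya -0.769 F [-0.6  0.4  0.5] w 0.0142 tilt 0.0055
shift cm [-0.05 -0.01  0.03] yaw -0.001
```

```bash
python3 -m inch '[[[0,0,-0.5],0],[[0,0,-1],0],[[0,0,-1.5],0],[[0,0,-1.5],0],[[0,0,-1.5],0],[[0,0,-1.5],0],[[0,0,-1],0],[[0,0,0],0],[[0,0,0],0],[[0,0,0],0]]'; python3 go.py .5494 -.0033 .180 .026
```

```text
t: 6.45
eef_pos: [0.5335, -0.2215, 0.1913]
eef_rot: [0.921, 0.39, -0.001, -0.003]
wrist_force: [0.2, -0.1, -4.0]
gripper_width: 0.0137
t 6.45 tcp [ 0.5335 -0.2215  0.1913] ya -0.7691 F [ 0.2 -0.1 -4. ] w 0.0137 tilt 0.0054
shift cm [ 16.78 -14.03   1.21] yaw -0.7951
```

```bash
python3 -m inch '[[[1,-0.8,0],0],[[2.5,-2,0],0],[[3,-2.5,0],0],[[3,-2.5,0],0],[[3,-2.5,0],0],[[2.5,-2,0],0],[[1.2,-1.2,0],0],[[0.6,-0.5,0],0],[[0,0,0],0],[[0,0,0],0]]'
python3 -m inch '[[[0,0,0],-0.05],[[0,0,0],-0.1],[[0,0,0],-0.12],[[0,0,0],-0.12],[[0,0,0],-0.12],[[0,0,0],-0.12],[[0,0,0],-0.1],[[0,0,0],-0.06],[[0,0,0],0],[[0,0,0],0]]'; python3 go.py .5494 -.0033 .160 .026
```

```text
t: 7.7
eef_pos: [0.5489, 0.0064, 0.1897]
eef_rot: [0.921, 0.39, -0.003, -0.004]
wrist_force: [-0.4, -0.9, -4.0]
gripper_width: 0.0138
t: 8.95
eef_pos: [0.5492, -0.0027, 0.1895]
eef_rot: [0.696, 0.718, -0.001, -0.004]
wrist_force: [-0.9, 0.2, -3.6]
gripper_width: 0.0138
t 8.95 tcp [ 0.5492 -0.0027  0.1895] ya 0.0321 F [-0.9  0.2 -3.6] w 0.0138 tilt 0.0092
shift cm [-0.07  0.04  2.95] yaw 0.0061
```

Now lower to about 50 mm above the bench, still clear of the pin, and look.

```bash
python3 -m inch '[[[0,0,1],0],[[0,0,1],0],[[0,0,1],0],[[0,0,0.5],0],[[0,0,0.3],0],[[0,0,0],0],[[0,0,0],0],[[0,0,0],0],[[0,0,0],0],[[0,0,0],0]]'; python3 go.py .5494 -.0033 .150 .026; python3 - <<'E'
from h import *
for n in("scene","top"):
    im=np.clip(vision.get_image(n)*1.6,0,255).astype(np.uint8)
    cv2.imwrite(f"pics/h_{n}_raw.png",im[:,:,::-1])
    if n=="top": crop(im,180,180,140,110,5,"pics/h_top.png")
    else: crop(im,220,110,150,120,5,"pics/h_scene.png")
E
```

```text
t: 10.2
eef_pos: [0.5489, -0.0027, 0.1488]
eef_rot: [0.696, 0.718, -0.001, -0.004]
wrist_force: [-0.9, -0.6, -3.8]
gripper_width: 0.0139
t 10.2 tcp [ 0.5489 -0.0027  0.1488] ya 0.0301 F [-0.9 -0.6 -3.8] w 0.0139 tilt 0.0091
shift cm [-0.06  0.05 -0.12] yaw 0.0041
```

View pics/h_top.png

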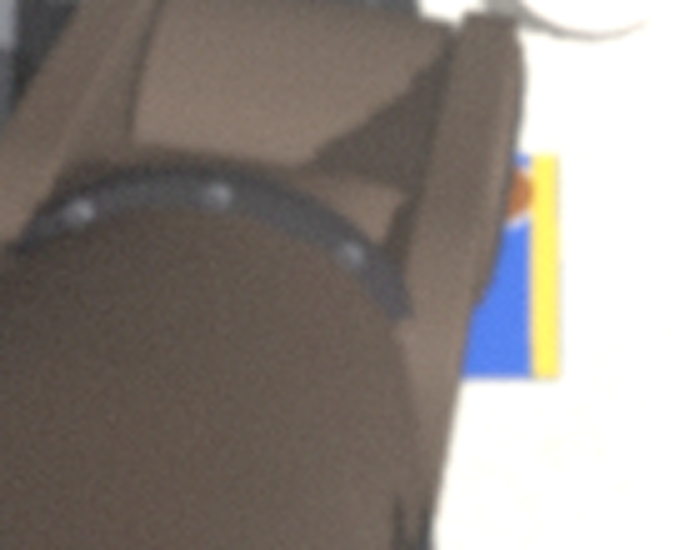

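View pics/h_scene.png

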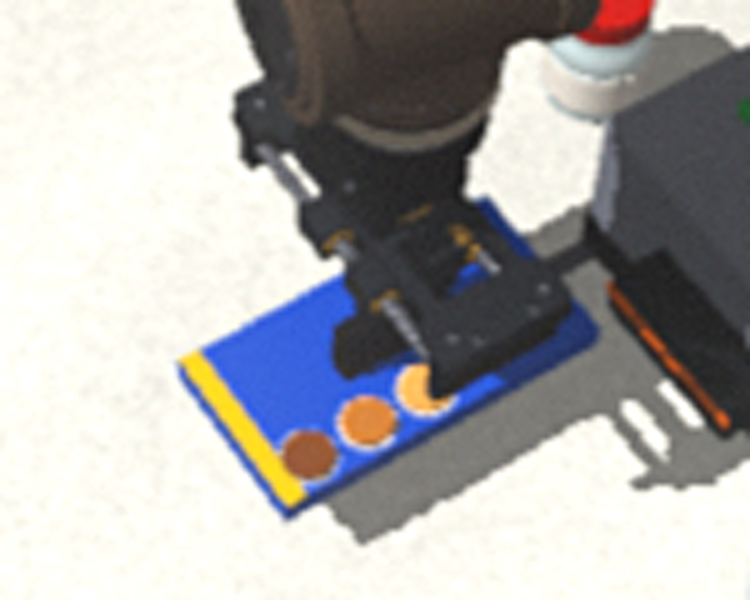

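```bash
cat > m.py <<'E'
from fit import *
dz=.0485
Cs=px([[183,359],[290,507],[597,328],[486,198]],220,110,5); Cp=[[95,-50,14],[95,50,14],[-95,50,14],[-95,-50,14]]
Ct=px([[559,378],[559,155]],180,180,5)
def X(p,pts): 
    x=T(p,pts); x[:,2]+=dz+(p[3] if len(p)>3 else 0); return x
s=least_squares(lambda p:(proj("scene",X(p,Cp))-Cs).ravel(),[.549,-.003,-1.54])
print("scene",s.x.round(4),s.fun.round(1),"hole",T(s.x,[[-72,-28,0]]).round(4))
s=least_squares(lambda p:(proj("scene",X(p,Cp))-Cs).ravel(),[.549,-.003,-1.54,0]); print("z free",s.x.round(4),s.fun.round(1))
s2=least_squares(lambda p:(proj("top",X(p,Cp[:2]))-Ct).ravel(),[.549,-.003,-1.54])
print("top",s2.x.round(4),s2.fun.round(1),"hole",T(s2.x,[[-72,-28,0]]).round(4))
for n,a in(("top",[(217.9,245.6,.034),(219.2,246.7,0)]),("scene",[(314.7,164.7,.034),(313.7,171.8,0)])):
  for q in a: print(n,ray(n,*q))
E
python3 m.py
```

```text
scene [ 0.5471 -0.0044 -1.5367] [-0.9  0.5 -0.5  0.2  1.1 -0.2  0.3 -0.8] hole [[0.5167 0.0666 0.    ]]
z free [ 0.5363  0.0032 -1.5388 -0.0207] [-0.   0.5 -0.2 -0.5  0.2  0.1 -0.  -0.1]
top [ 0.5502 -0.0027 -1.5487] [-0.   0.2  0.  -0.2] hole [[0.5207 0.0687 0.    ]]
top [0.52137769 0.06705604 0.034     ]
top [0.5218709  0.06873568 0.        ]
scene [0.51830741 0.06737027 0.034     ]
scene [0.51774665 0.06708569 0.        ]
```

```bash
python3 -m inch '[[[0,0.1,0],0],[[0,0,0.3],0],[[0,0,0.3],0],[[0,0,0.3],0],[[0,0,0.3],0],[[0,0,0.3],0],[[0,0,0.3],0],[[0,0,0.2],0],[[0,0,0],0],[[0,0,0],0]]'; python3 go.py .5494 -.0033 .100 .026
```

```text
t: 11.55
eef_pos: [0.5498, -0.0026, 0.127]
eef_rot: [0.696, 0.718, -0.001, -0.005]
wrist_force: [-0.2, 0.4, -3.7]
gripper_width: 0.0137
t 11.55 tcp [ 0.5498 -0.0026  0.127 ] ya 0.0301 F [-0.2  0.4 -3.7] w 0.0137 tilt 0.0096
shift cm [-0.08 -0.02  2.7 ] yaw 0.0041
```

```bash
python3 -m inch '[[[0,0,0.4],0],[[0,0,0.4],0],[[0,0,0.4],0],[[0,0,0.4],0],[[0,0,0.4],0],[[0,0,0.2],0],[[0,0,0.2],0],[[0,0,0.1],0],[[0,0,0],0],[[0,0,0],0]]'; python3 go.py .5494 -.0033 .100 .026
```

```text
t: 12.8
eef_pos: [0.5497, -0.0024, 0.1007]
eef_rot: [0.696, 0.718, -0.001, -0.004]
wrist_force: [0.5, -0.9, -3.0]
gripper_width: 0.0136
t 12.8 tcp [ 0.5497 -0.0024  0.1007] ya 0.0301 F [ 0.5 -0.9 -3. ] w 0.0136 tilt 0.009
shift cm [-0.09 -0.03  0.07] yaw 0.0041
```

```bash
python3 -m inch '[[[0,0,0.1],0],[[0,0,0],0],[[0,0,0],0],[[0,0,0],0],[[0,0,0],0],[[0,0,0],0],[[0,0,0],0],[[0,0,0],0],[[0,0,0],0],[[0,0,0],0]]'; python3 -m inch '[[[0,0,0],0],[[0,0,0],0],[[0,0,0],0],[[0,0,0],0],[[0,0,0],0],[[0,0,0],0],[[0,0,0],0],[[0,0,0],0],[[0,0,0],0],[[0,0,0],0]]' 9.5
```

```text
t: 14.05
eef_pos: [0.5497, -0.0024, 0.1004]
eef_rot: [0.696, 0.718, -0.001, -0.004]
wrist_force: [-1.5, 0.5, -0.4]
gripper_width: 0.0134
t: 15.3
eef_pos: [0.5502, -0.0025, 0.1005]
eef_rot: [0.696, 0.718, -0.0, -0.004]
wrist_force: [0.1, -0.8, -0.3]
gripper_width: 0.0945
```

```bash
python3 -m inch '[[[0,0,-0.5],0],[[0,0,-1.5],0],[[0,0,-2],0],[[0,0,-2],0],[[0,0,-2],0],[[0,-2,0],0],[[-2,-3,0],0],[[-3,-3,0],0],[[-2,-2,0],0],[[0,0,0],0]]' 0; python3 go.py .472 -.073 .15 .026;  python3 - <<'E'
from h import *
for n in("scene","top"):
    im=np.clip(vision.get_image(n)*1.6,0,255).astype(np.uint8)
    if n=="top": crop(im,180,180,140,110,5,"pics/i_top.png")
    else: crop(im,220,110,150,120,5,"pics/i_scene.png")
E
```

```text
t: 16.55
eef_pos: [0.4508, -0.0773, 0.1922]
eef_rot: [0.696, 0.718, 0.002, 0.0]
wrist_force: [-0.1, 0.2, -0.6]
gripper_width: 0.0024
t 16.55 tcp [ 0.4508 -0.0773  0.1922] ya 0.0313 F [-0.1  0.2 -0.6] w 0.0024 tilt 0.0037
shift cm [0.36 2.12 4.22] yaw 0.0053
```

View pics/i_top.png

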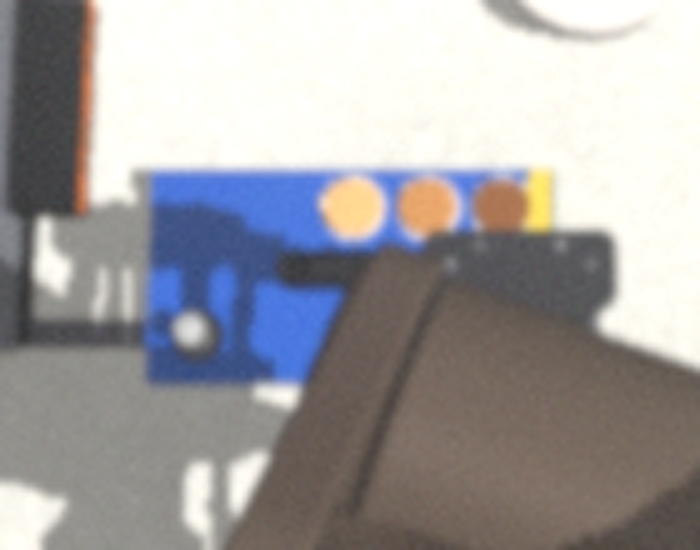

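View pics/i_scene.png

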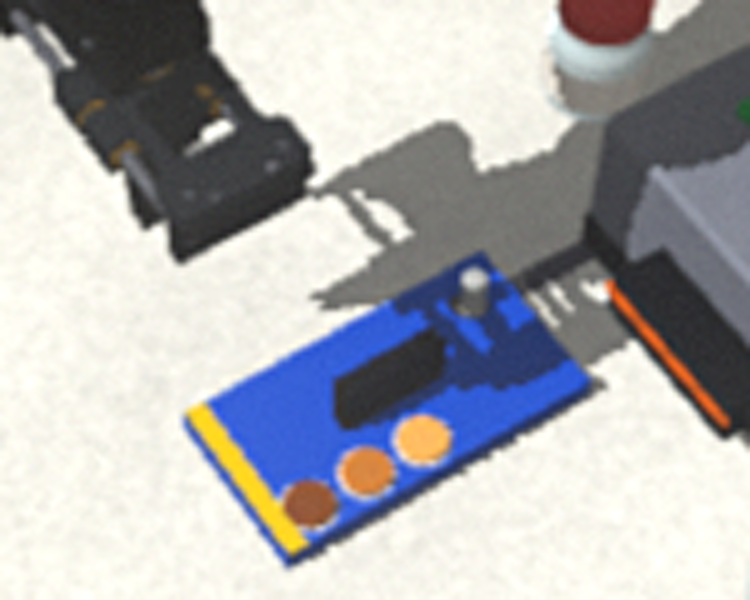

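```bash
python3 -m inch '[[[0.36,1.4,2],0],[[0,0,2],0],[[0,0,2],0],[[0,0,2],0],[[0,0,1.3],0],[[0,0,0.8],0],[[0,0,0.3],0],[[0,0,0],0],[[0,0,0],0],[[0,0,0],0]]' 0; python3 go.py .472 -.073 .086 .030
```

```text
t: 17.9
eef_pos: [0.4727, -0.0684, 0.0874]
eef_rot: [0.694, 0.72, 0.004, 0.004]
wrist_force: [0.3, 0.4, -0.3]
gripper_width: 0.0005
t 17.9 tcp [ 0.4727 -0.0684  0.0874] ya 0.0381 F [ 0.3  0.4 -0.3] w 0.0005 tilt 0.011
shift cm [-0.45 -0.09  0.14] yaw 0.0081
```

```bash
python3 -m inch '[[[-0.4,0,0.2],0],[[0,0.6,0],0],[[0,0.5,0],0],[[0,0.4,0],0],[[0,0.4,0],0],[[0,0.4,0],0],[[0,0.4,0],0],[[0,0,0],0],[[0,0,0],0],[[0,0,0],0]]' 0 30; python3 go.py .472 -.073 .0855 .030; python3 - <<'E'
from h import *
for n in("scene",):
    im=np.clip(vision.get_image(n)*1.6,0,255).astype(np.uint8)
    crop(im,220,110,150,120,5,"pics/j_scene.png")
E
```

```text
t: 19.15
eef_pos: [0.5019, -0.0717, 0.0859]
eef_rot: [0.694, 0.72, 0.004, 0.004]
wrist_force: [-0.5, 0.3, 0.2]
gripper_width: 0.0003
t 19.15 tcp [ 0.5019 -0.0717  0.0859] ya 0.0379 F [-0.5  0.3  0.2] w 0.0003 tilt 0.0113
shift cm [-0.01 -2.99  0.  ] yaw 0.0079
```

View pics/j_scene.png

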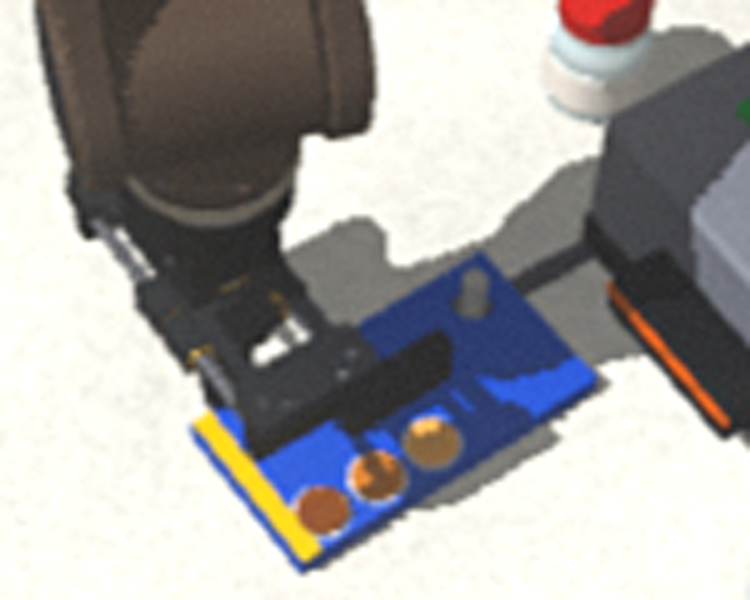

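```bash
python3 -m inch '[[[-0.1,1.1,0],-0.08],[[-0.1,1.1,0],-0.08],[[-0.1,1.1,0],-0.08],[[-0.1,1.1,0],-0.08],[[-0.1,1.1,0],-0.08],[[-0.1,0.9,0],-0.06],[[0,0,0],0],[[0,0,0],0],[[0,0,0],0],[[0,0,0],0]]'; cat > pv.py <<'E'
from go import *
s=get_state(); M=R.from_quat(s["eef_rot"]).as_matrix()
r=s["eef_pos"][:2]-[.5195,.068]; ty=M[:2,1]/np.linalg.norm(M[:2,1]); tx=M[:2,0]
v=np.array([-r[1],r[0]])
print("t",s["t"],"r",np.linalg.norm(r).round(4),"ang",np.arctan2(r[1],r[0]).round(3),"ya",np.arctan2(ty[1],ty[0]).round(3),"z",s["eef_pos"][2].round(4),"per rad cm: dx",(v@tx*100).round(2),"dy",(v@ty*100).round(2),"F",s["wrist_force"].round(1),"q",s["q"].round(2))
E
python3 pv.py; python3 - <<'E'
from h import *
im=np.clip(vision.get_image("scene")*1.6,0,255).astype(np.uint8)
crop(im,220,110,150,120,5,"pics/k_scene.png")
E
```

```text
t: 20.45
eef_pos: [0.5642, -0.0628, 0.0859]
eef_rot: [0.506, 0.862, 0.002, 0.003]
wrist_force: [-0.3, -0.1, 0.3]
gripper_width: 0.0002
t 20.45 r 0.1382 ang -1.242 ya 0.509 z 0.0859 per rad cm: dx -2.47 dy 13.6 F [-0.3 -0.1  0.3] q [-0.23  0.69  1.87  0.    0.57 -0.74]
```

View pics/k_scene.png

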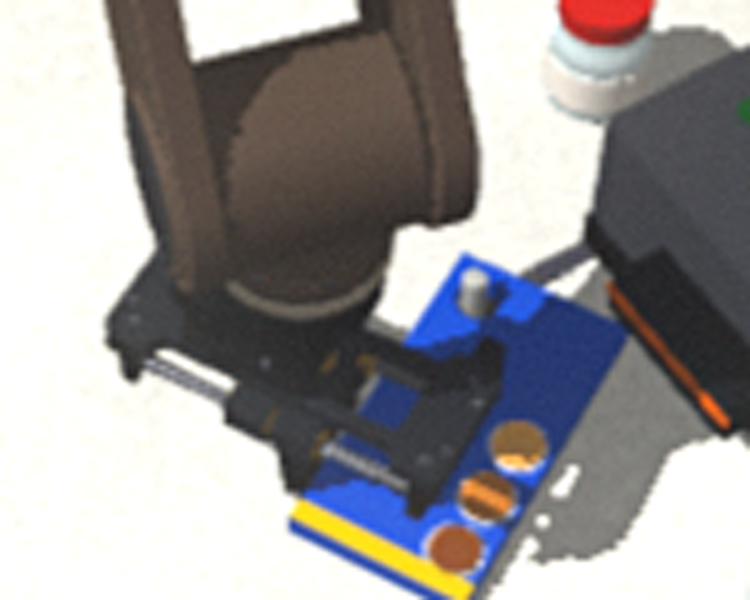

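```bash
python3 -m inch '[[[-0.13,1.1,0],-0.08],[[-0.13,1.1,0],-0.08],[[-0.13,1.1,0],-0.08],[[-0.13,1.1,0],-0.08],[[-0.13,1.1,0],-0.08],[[-0.13,1.1,0],-0.08],[[-0.13,1.1,0],-0.08],[[0,0,0],0],[[0,0,0],0],[[0,0,0],0]]'; python3 pv.py; python3 - <<'E'
from h import *
im=np.clip(vision.get_image("scene")*1.6,0,255).astype(np.uint8)
crop(im,240,110,150,120,5,"pics/l_scene.png")
E
```

```text
t: 21.75
eef_pos: [0.6257, -0.0181, 0.0859]
eef_rot: [0.243, 0.97, 0.001, 0.002]
wrist_force: [-0.5, 0.4, -0.4]
gripper_width: 0.0007
t 21.75 r 0.1368 ang -0.681 ya 1.08 z 0.0859 per rad cm: dx -2.59 dy 13.43 F [-0.5  0.4 -0.4] q [-0.13  0.75  1.72  0.    0.67 -1.22]
```

View pics/l_scene.png

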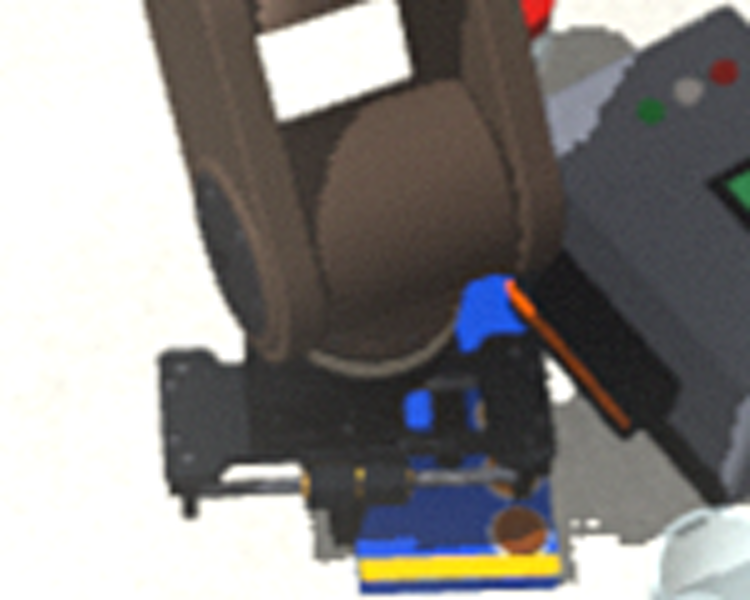

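```bash
python3 -m inch '[[[-0.13,1.1,0],-0.08],[[-0.13,1.1,0],-0.08],[[-0.13,1.1,0],-0.08],[[-0.1,0.8,0],-0.06],[[-0.05,0.5,0],-0.04],[[0,0,0],0],[[0,0,0],0],[[0,0,0],0],[[0,0,0],0],[[0,0,0],0]]'; python3 pv.py; python3 - <<'E'
from h import *
im=np.clip(vision.get_image("scene")*1.6,0,255).astype(np.uint8)
crop(im,260,110,150,120,5,"pics/m_scene.png")
im=np.clip(vision.get_image("top")*1.6,0,255).astype(np.uint8)
crop(im,160,130,150,120,5,"pics/m_top.png")
E
```

```text
t: 23.05
eef_pos: [0.6467, 0.021, 0.0862]
eef_rot: [0.074, 0.997, -0.0, 0.002]
wrist_force: [-0.2, 0.6, -0.5]
gripper_width: 0.0002
t 23.05 r 0.1356 ang -0.354 ya 1.423 z 0.0862 per rad cm: dx -2.77 dy 13.27 F [-0.2  0.6 -0.5] q [-0.07  0.77  1.66 -0.    0.71 -1.49]
```

View pics/m_scene.png

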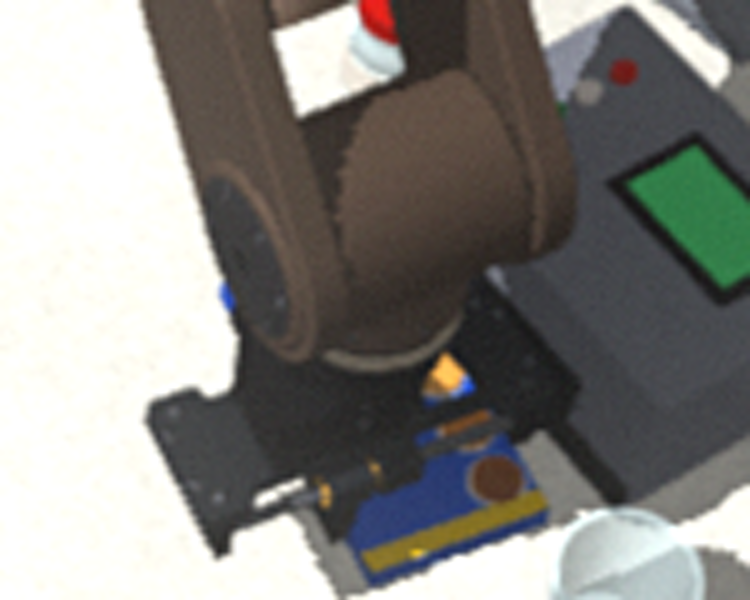

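View pics/m_top.png

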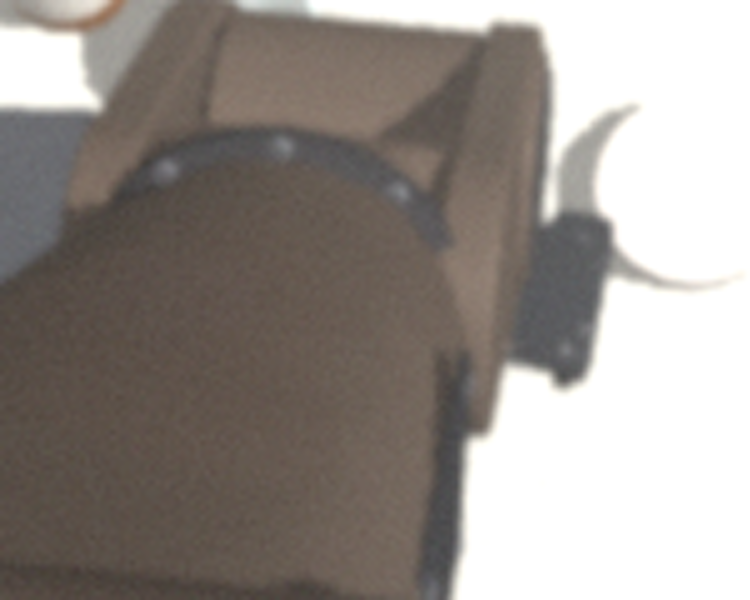

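```bash
python3 -m inch '[[[-0.07,0.5,0],-0.04],[[-0.07,0.5,0],-0.04],[[0,0.2,0],-0.03],[[0,0.15,0],-0.03],[[0,0.15,0],0],[[0,0,0],0],[[0,0,0],0],[[0,0,0],0],[[0,0,0],0],[[0,0,0],0]]'; python3 pv.py; python3 - <<'E'
from h import *
s=get_state();d=s["eef_pos"][:2]-[.5195,.068];c,n=np.cos(.026),np.sin(.026);print("reader xy",c*d[0]+n*d[1],-n*d[0]+c*d[1])
E
```

```text
t: 24.4
eef_pos: [0.6499, 0.0367, 0.0862]
eef_rot: [-0.001, 1.0, -0.0, 0.002]
wrist_force: [-0.0, -0.4, 0.5]
gripper_width: 0.0002
t 24.4 r 0.1341 ang -0.236 ya 1.573 z 0.0862 per rad cm: dx -3.16 dy 13.03 F [-0.  -0.4  0.5] q [-0.04  0.77  1.65 -0.    0.71 -1.62]
reader xy 0.12950972766585667 -0.03470726509024569
```

Nearly home; creep in with small steps until the stop pushes back.

```bash
python3 -m inch '[[[0,0.1,0],-0.02],[[0,0.1,0],0],[[0,0.1,0],0],[[0,0.1,0],0],[[0,0,0],0],[[0,0,0],0],[[0,0,0],0],[[0,0,0],0],[[0,0,0],0],[[0,0,0],0]]'; python3 pv.py;
```

```text
t: 25.65
eef_pos: [0.65, 0.0408, 0.0862]
eef_rot: [-0.012, 1.0, -0.001, 0.003]
wrist_force: [0.3, -0.6, 0.1]
gripper_width: 0.0003
t 25.65 r 0.1333 ang -0.206 ya 1.594 z 0.0862 per rad cm: dx -3.02 dy 12.98 F [ 0.3 -0.6  0.1] q [-0.04  0.77  1.65 -0.    0.71 -1.63]
```

```bash
python3 -m inch '[[[0,0.1,0],0],[[0,0.1,0],0],[[0,0,0],0],[[0,0.1,0],0],[[0,0,0],0],[[0,0,0],0],[[0,0,0],0],[[0,0,0],0],[[0,0,0],0],[[0,0,0],0]]'; python3 pv.py;python3 - <<'E'
from h import *
im=np.clip(vision.get_image("scene")*1.6,0,255).astype(np.uint8)
crop(im,260,110,150,120,5,"pics/n_scene.png")
E
```

```text
t: 26.9
eef_pos: [0.6499, 0.044, 0.0863]
eef_rot: [-0.012, 1.0, -0.001, 0.003]
wrist_force: [0.7, -1.3, -1.3]
gripper_width: 0.0005
t 26.9 r 0.1326 ang -0.182 ya 1.594 z 0.0863 per rad cm: dx -2.7 dy 12.98 F [ 0.7 -1.3 -1.3] q [-0.03  0.77  1.65 -0.    0.71 -1.63]
```

View pics/n_scene.png

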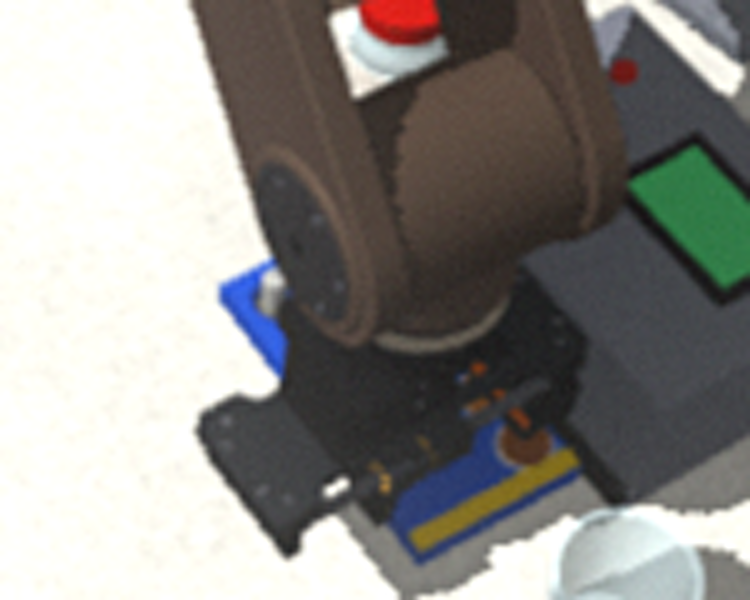

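```bash
python3 -m inch '[[[0,0.1,0],0],[[0,0.1,0],0],[[0,0.1,0],0],[[0,0.1,0],0],[[0,0,0],0],[[0,0,0],0],[[0,0,0],0],[[0,0,0],0],[[0,0,0],0],[[0,0,0],0]]'; python3 pv.py
```

```text
t: 28.2
eef_pos: [0.6498, 0.0483, 0.0863]
eef_rot: [-0.012, 1.0, -0.001, 0.003]
wrist_force: [0.3, -1.0, -0.6]
gripper_width: 0.0009
t 28.2 r 0.1318 ang -0.15 ya 1.594 z 0.0863 per rad cm: dx -2.27 dy 12.98 F [ 0.3 -1.  -0.6] q [-0.03  0.77  1.65 -0.    0.71 -1.62]
```

```bash
python3 - <<'E'
from h import *
im=np.clip(vision.get_image("scene")*2,0,255).astype(np.uint8)
crop(im,300,160,110,80,7,"pics/o_scene.png")
E
```

```text
(no output)
```

View pics/o_scene.png

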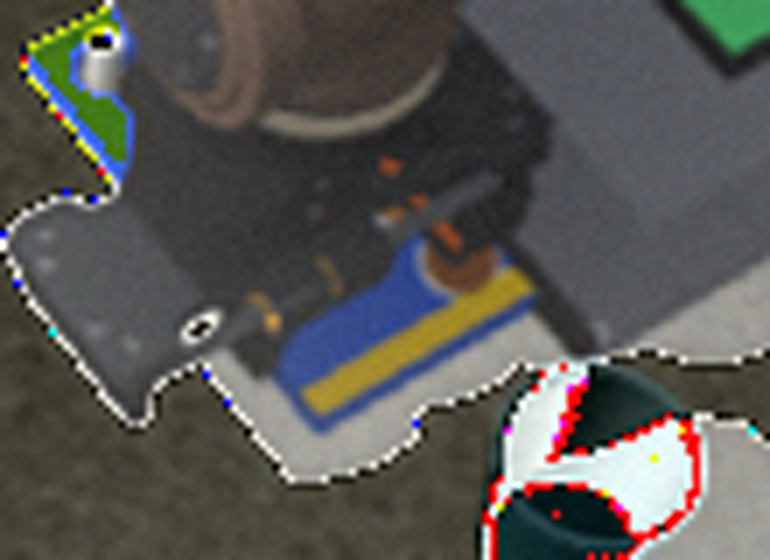

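```bash
python3 -m inch '[[[0,-0.3,0],0],[[0,-1,0],0],[[0,-1,0],0],[[0,-1,-1.5],0],[[0,-1,-3],0],[[0,-2,-3],0],[[0,-4,-3],0],[[0,-5,0],0],[[0,-5,0],0],[[0,-4,0],0]]'; python3 pv.py; python3 - <<'E'
from h import *
for n in("scene","top"):
    im=np.clip(vision.get_image(n)*1.6,0,255).astype(np.uint8)
    if n=="top": crop(im,160,130,150,120,5,"pics/q_top.png")
    else: crop(im,290,110,120,100,6,"pics/q_scene.png")
E
```

```text
t: 29.5
eef_pos: [0.6545, -0.2045, 0.2027]
eef_rot: [-0.013, 1.0, -0.001, 0.005]
wrist_force: [1.3, -0.2, -0.1]
gripper_width: 0.0001
t 29.5 r 0.3042 ang -1.111 ya 1.596 z 0.2027 per rad cm: dx -27.59 dy 12.81 F [ 1.3 -0.2 -0.1] q [-0.4   0.66  1.49  0.    0.98 -2.  ]
```

View pics/q_top.png

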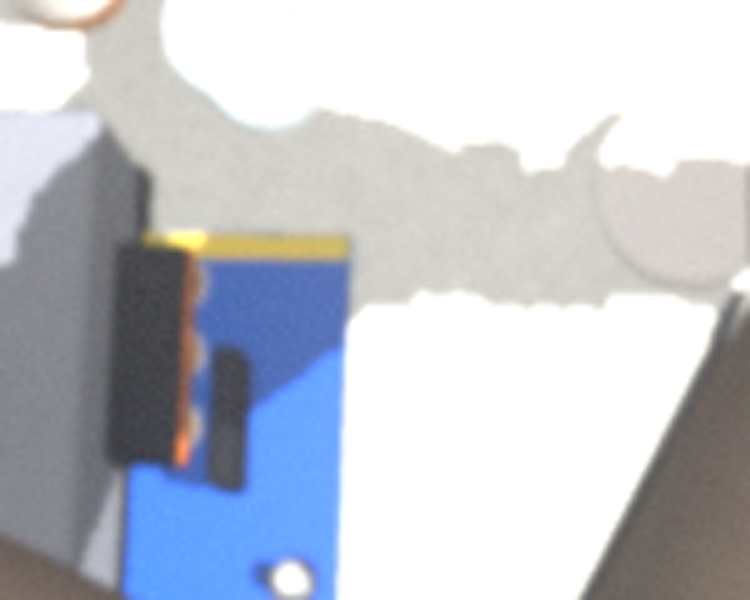

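View pics/q_scene.png

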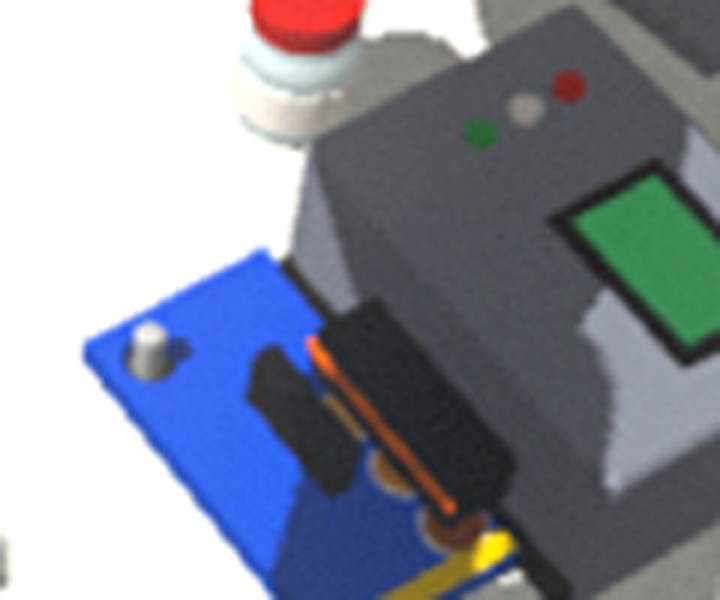

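```bash
python3 -m inch '[[[0,-4,-1],0],[[0,-5,0],0],[[0,-5,0],0],[[0,-3,0],0],[[0,0,0],0],[[0,0,0],0],[[0,0,0],0],[[0,0,0],0],[[0,0,0],0],[[0,0,0],0]]'; python3 - <<'E'
from h import *
for n in("scene","top"):
    im=np.clip(vision.get_image(n)*1.6,0,255).astype(np.uint8)
    if n=="top": crop(im,160,165,90,100,6,"pics/r_top.png")
    else: crop(im,290,140,100,85,7,"pics/r_scene.png"); cv2.imwrite("pics/r_full.png",im[:,:,::-1])
E
```

```text
t: 30.85
eef_pos: [0.6576, -0.3767, 0.2193]
eef_rot: [-0.013, 1.0, -0.002, 0.006]
wrist_force: [0.3, 0.1, 0.3]
gripper_width: 0.0003
```

View pics/r_top.png

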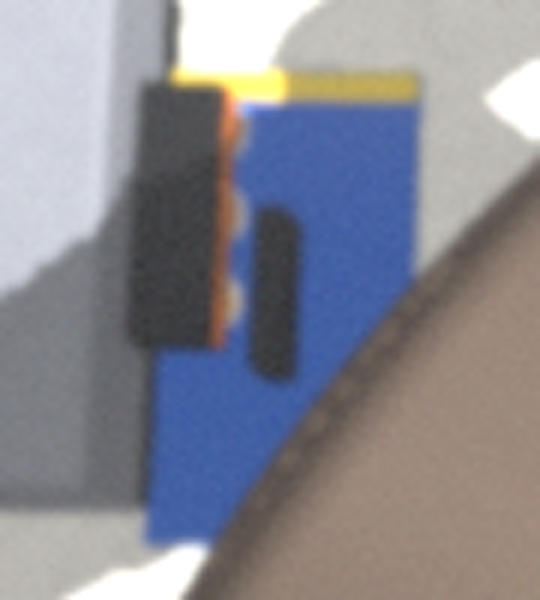

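View pics/r_scene.png

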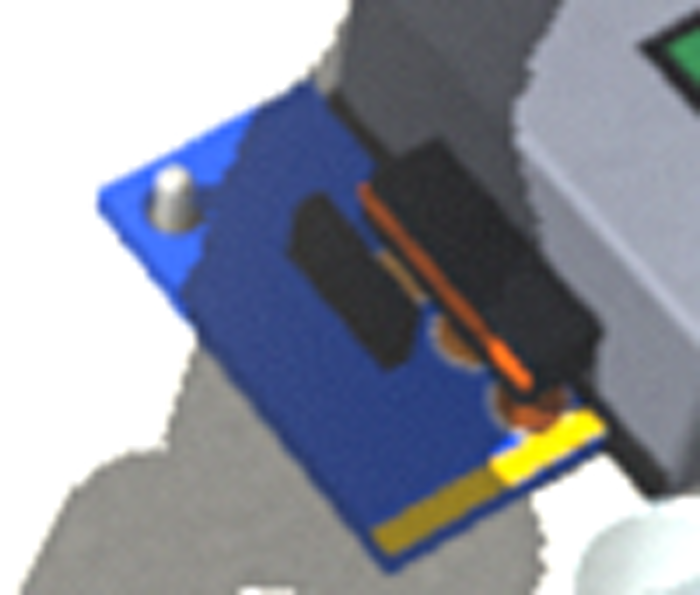

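View pics/r_full.png

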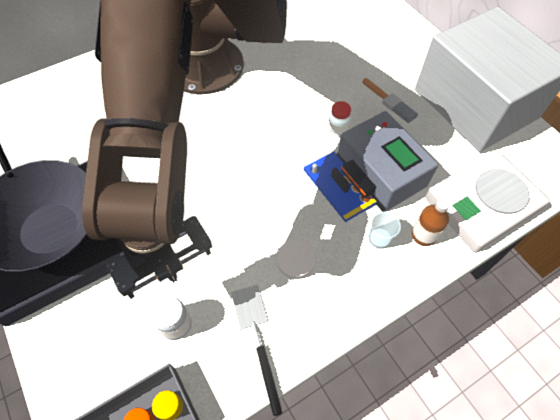

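```bash
python3 - <<'E'
from fit import *
Cp=[[-95,-50,14],[-95,50,14],[95,50,14],[95,-50,14]]
Cs=px([[100,193],[312,78],[605,420],[380,555]],290,140,7)
Ct=px([[148,543],[172,70],[419,72]],160,165,6)
for n,c,p0,pin in(("scene",Cs,Cp,(.518,.0672)),("top",Ct,Cp[1:],(.5216,.0678))):
    s=least_squares(lambda p:(proj(n,T(p,p0))-c).ravel(),[.59,.1,0.026]); 
    h=T(s.x,[[-72,-28,7]])[0,:2]-pin; cr=T(s.x,[[35,34,16]])[0,:2]
    for ry in(.0252,.045): w=T([*pin,ry],[[107,62,30]])[0,:2]; print(n,s.x.round(4),s.fun.round(1),"hole-pin",h.round(4),"ry",ry,"cr-win",(cr-w).round(4))
# reader yaw from hood edges (top), z=.062 & scene
a=ray("top",*px([222,90],160,165,6),.055);b=ray("top",*px([214,345],160,165,6),.055);print("hood yaw top",np.arctan2((a-b)[1],(a-b)[0]))
a=ray("scene",*px([530,380],290,140,7),.05);b=ray("scene",*px([365,188],290,140,7),.05);print("hood yaw scene",np.arctan2((a-b)[1],(a-b)[0]),np.linalg.norm(a-b))
E
```

```text
scene [0.5892 0.0982 0.0087] [-0.7 -1.2 -0.5 -0.6  0.3  1.3  0.9  0.2] hole-pin [-0.0005  0.0024] ry 0.0252 cr-win [0.0005 0.0006]
scene [0.5892 0.0982 0.0087] [-0.7 -1.2 -0.5 -0.6  0.3  1.3  0.9  0.2] hole-pin [-0.0005  0.0024] ry 0.045 cr-win [ 0.0018 -0.0015]
top [0.5938 0.0986 0.0225] [-0.2  0.6 -0.2 -0.3  0.4 -0.3] hole-pin [0.0008 0.0012] ry 0.0252 cr-win [0.001  0.0009]
top [0.5938 0.0986 0.0225] [-0.2  0.6 -0.2 -0.3  0.4 -0.3] hole-pin [0.0008 0.0012] ry 0.045 cr-win [ 0.0023 -0.0011]
hood yaw top 0.03569024476398921
hood yaw scene 0.02360052128647392 0.09865169433855792
```

```bash
python3 -c "
from plant import bot,get_state
s=get_state();print(s['t'],s['qd'].round(3),s['wrist_force'].round(1))
print(bot.hand_in())"
```

```text
30.95 [-0.003  0.002 -0.002 -0.001 -0.     0.   ] [-0.6  0.3  0.9]
the job is handed in; nothing more can be done
None
```

I lifted the plate by its handle, lowered it flat over the pin at about a right angle to the reader and let go. I then pushed it near the yellow end until it was home along the stop, pulled the arm clear and handed in at t ≈ 31 s. The hand-in gave no verdict.

Last checks, from both cameras:
- **Hole over pin:** about 2.5 mm off at most (limit 9 mm).
- **Cracker row to reading window:** about 1–3 mm off (limit 16 mm).
- **Plate against reader x axis:** within about 1–2 degrees (limit 5).
- **Other objects:** the beaker, jar and dish look unmoved in the last pictures. I compared them by eye and did not measure them again.

**Disagreements:**
- The two cameras differ by up to about 5 mm in absolute position and about 0.014 rad in plate angle. I therefore compared plate and pin within each camera.
- I never felt a clear rise in force at the stop (about 1 N throughout), so "home" rests on the pictures.

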